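# Draw the deep carton of lamps to the front of its lane

### The job

Take the pull hook from its cradle, drop its nose behind the front lip of the open carton of round lamps that stands deep in its lane of the bench rack, and draw the carton gently forward until its front bears squarely and firmly on both of the lane's front stops (the cardboard lip tears at a pull of 20 N). Then unhook, leave the carton there and lay the hook back in its cradle. Move the carton with the hook only, never with the gripper, and leave the other stock and the things on the bench where they are.

Things in the scene. Friction and masses are not known exactly. Their poses are not given: they have to be found in the camera images.
- hook_grip (a point): Grip point of the pull hook: middle of its wooden handle, on the handle's axis. Handle 110 mm long (x), 20 wide (y), 26 tall (z). x along the hook to its nose, z up as it lies in the cradle. An 8 mm steel rod runs on along the axis to x = +170 mm and there turns straight down 38 mm: the nose. Balance point 20 mm ahead of here; steady in a grip of 60 N or more.
- hook_nose (a point): Centre of the rounded lower end of the hook's nose, 170 mm ahead of hook_grip and 34 mm below it (the metal ends 4 mm lower). The hook's axes.
- cradle_seat (a point): Where hook_grip lies when the hook is in its fixed cradle, 58 mm above the bench. x along the cradle to the nose end, z up. Two 4 mm steel uprights with open, flared slots: under the handle's rear (x = -43 mm, slot 25 wide, floor 13 below here) and under the rod (x = +110, slot 13 wide, floor 4 below); tops 15 mm above here. The hook may lie up to 10 mm fore or aft.
- carton: Open cardboard carton with four round lamps inside: 160 mm deep (x), 130 wide (y), 65 tall, walls 5. Origin at the middle of its lower front edge; x points into the rack, z up. Behind the front wall a space 38 mm deep is free; lamps, 34 mm high, fill the rest. 0.5 to 0.95 kg; slides at some 2 to 7 N. Stands 75 to 135 mm behind the stops, up to 0.08 rad askew, about 15 mm of play beside it.
- carton_lip (a point): The front lip: middle of the top edge of the carton's front wall (half-way through its 5 mm thickness), 65 mm above the rack's deck, 2.5 mm behind the front face. The carton's axes.
- carton_front_left (a point): Point on the carton's front face at its left edge (+y, 65 mm from the middle), 20 mm above its underside. The carton's axes.
- carton_front_right (a point): Point on the carton's front face at its right edge (-y, 65 mm from the middle), 20 mm above its underside. The carton's axes.
- rack: Fixed rack with three lanes. Origin on the bench under the middle lane's front, in the plane of the stops' inner faces; x runs into the rack, y left, z up. A carton that is home has its front face at x = 0. Deck at z = 40 mm; lane centres y = -165, 0, 165; guides between them 22 mm high. A wire shelf lies above from x = 120 mm on, underside 203 mm above the bench; before it lanes are open above.
- stops_left: The left-hand front stops, one in each lane: upright steel tabs faced with hard rubber, 22 mm wide, 42 mm left (+y) of the lane's centre, up to 36 mm above the deck, 6 mm thick, inner faces at rack x = 0. Pose as rack. A carton is firmly home when it bears on the left and the right stop with at least 2.5 N each: some 8 N of pull beyond what its sliding takes, at the middle of the lip.
- stops_right: The right-hand front stops, the same, 42 mm right (-y) of each lane's centre. A carton run onto the stops faster than about 10 mm/s meets them with a blow that can pass 20 N at the lip. Pose as rack.
- relay_carton: Bystander: open carton of rectangular relays in another lane, same size as the carton. Origin at the middle of its lower front edge.
- shut_carton: Bystander: shut carton in another lane, same size. Origin at the middle of its lower front edge.
- screw_tray: Bystander: low black divided tray of screws, 150 x 100 x 35 mm, on the bench before the rack. Origin at the centre of its underside.
- spare_lamp: Bystander: a round lamp on the bench, 54 mm across, 29 mm high. Origin under its centre.
- spray_can: Bystander: spray can, 54 mm across, 160 mm high, right of the rack.
- hook: The whole pull hook; its origin and axes are those of hook_grip.
Not all that is in view belongs to the job. Leave any purple look-alike of the hook alone.

How it is judged:
On the way, in this order (a step that is already met when the one before it is completed fails the run):
1. the hook's nose is down behind the lip of the carton, which is still deep in its lane (x of hook_nose in the frame of carton_lip between 0.004 and 0.038 m and z of hook_nose in the frame of carton_lip below -0.008 m and x of carton_lip in the frame of rack above 0.05 m), for 0.1 s.
2. drawn by the hook, the carton's front bears on both stops of its lane (at least 2.5 N on each) (contact force between carton and stops_left above 2.5 N and contact force between carton and stops_right above 2.5 N and contact force between hook and carton above 3 N and x of carton_lip in the frame of rack below 0.008 m), for 0.2 s.
At the end, for the whole second after the job is handed in: Carton flat and still, both front corners within 3 mm of the stops' plane; hook still and upright in both cradle slots, nose at the nose end, its grip point within 20 mm along and 4 mm in height of the seat, within 0.1 rad of the cradle's line (x of carton_front_left in the frame of rack between -0.003 and 0.003 m and x of carton_front_right in the frame of rack between -0.003 and 0.003 m and angle between carton's own z axis and vertical below 0.03 rad and linear speed of each of carton, hook below 0.01 m/s and distance between hook_grip and cradle_seat below 0.02 m and z of hook_grip in the frame of cradle_seat between -0.004 and 0.004 m and x of hook_nose in the frame of cradle_seat above 0.13 m and angle between the x axis of hook_grip and the x axis of cradle_seat, either way round below 0.1 rad and angle between hook_grip's own z axis and vertical below 0.15 rad); the robot touches nothing.
It fails at once if the hook loads the carton with more than 20 N (contact force between hook and carton above 20 N).
It fails at once if the gripper or arm touches the carton (contact force between any of the fingers, the arm and carton above 0.5 N).
It fails at once if the carton is tipped by more than 0.12 rad (angle between carton's own z axis and vertical above 0.12 rad).
It fails at once if another carton is moved by more than 15 mm (distance of any of relay_carton, shut_carton from where it was at the start of the episode above 0.015 m).
It fails at once if the things on the bench are moved by more than 20 mm (distance of any of screw_tray, spare_lamp, spray_can from where it was at the start of the episode above 0.02 m).
It also fails if it takes over 72 s, if anything falls off the work surface, if the arm or the gripper's body presses on something with over 40 N, if the wrist force passes 120 N, or if a joint passes its speed limit or range.

### The arm

A 6-joint arm with a two-finger parallel gripper is mounted at the origin on the work surface. World frame = base frame: x ahead of the robot, y to its left, z up, the work surface at z = 0. Lengths are in m, angles in rad, forces in N, time in s.
With the tool pointing down it reaches from about 0.25 to 0.775 m from the base axis. Payload 4 kg.
Tool frame: the origin (TCP) lies midway between the tips of the shut fingers; the grasp point (between the pads) lies 19 mm behind it (robot.grasp_offset is the distance from the TCP to the grasp point, in m); z points along the fingers, y is the direction in which the jaws open and shut (so a half turn about z gives the same grasp; the last joint's range is limited). The gripper opens to 94 mm and grips with 3 to 60 N. Pads are 16 mm wide; open, the fingers measure 119 mm over their backs; the gripper's body (75 mm by 177 mm) begins 78 mm behind the grasp point.
Start: joints at [1.165, 0.087, 1.371, -0, 1.684, -0.103], TCP at [0.164, 0.525, 0.206] pointing down, gripper open.
Joint ranges: [-3.1, 3.1], [-0.76, 2.03], [0.27, 2.55], [-1.08, 4.22], [0.17, 2.65], [-2.57, 2.57]. Speed limits (rad/s): [2.79, 2.79, 3.14, 3.14, 3.14, 3.14].

### API

Orientations are given as [roll, pitch, yaw] about the fixed x, y, z axes, in that order (R = Rz(yaw) Ry(pitch) Rx(roll)).
In Python, from bench import status, viewer, order, robot gives the robot as it stands. The module is installed in compiled form; this text tells all that it offers.
- The arm moves only by the tool move_arm, never from a script. Its argument "targets" is a list of rows, each a list of 3 entries, a list of its own where there are three numbers: the shift along the tool's x, y, z in mm, then the turn, a rotation vector about the tool's x, y, z in degrees, then the opening, from -1 (shut) to 1 (fully open). A call has 1 to 20 rows; each row is the pose to reach, as a shift and turn from the pose commanded when the call began, along the tool's axes at that moment; what a row does not reach only later rows make up. A row lasts 1/8 s, in which the tool goes at most 62.5 mm and 10.7 degrees, less where a joint would pass 70% of its speed; a pose out of reach is approached as far as the arm can. A call with a gripper value outside its range is refused whole. The fingers move at their own pace and stop on an object; the grip force is fixed at half the most. Time passes only in rows, so rows that repeat a pose let the fingers close. It gives the time, the measured TCP pose, the force and the opening at its end, in the units of the state.
- status.get_obs(): the state, without advancing time (a new reading comes with each control period).
- viewer.snapshot(name): name is "scene" or "top" or "wrist"; returns the picture (420x560x3 uint8, red, green, blue); there is no depth.
- viewer.camera_model(name): a dict with "K" (3x3 intrinsics, pixels), "D" ([k1, k2, p1, p2, k3] as OpenCV has them; the pictures are not rectified), "xyz" and "attitude" of the camera in the world; the wrist camera has in their place "T_tool_cam" (4x4, takes a point from camera to tool coordinates, whose origin is the TCP and whose axes are the flange's). Camera axes: x right, y up, looking along -z (the intrinsics and any distortion apply to the point x, -y, -z); pixel columns grow to the right and rows downward; lengths in m; the calibration is good to about 2 mm. A picture is of the moment at which its call begins: read the wrist's pose just before it. camera_model takes no time and is no camera call.
- order.close_job(): hands the job in, once; it reports no verdict.
The state is a dict: "time": time; "joint_positions": joint angles; "qvel": joint speeds; "joint_torque": joint torques, N m; "tool_pos": TCP position; "ee_rot": TCP orientation; "wrist_force": force on the tool from outside, world axes, zero at the start; "wrist_torque": the same for the moment, N m; "width": finger opening in m.
Only numpy, scipy, OpenCV 4.12 (cv2) and the standard library are available. Lean on these libraries where they do the work, as an engineer would, in place of code of your own. Each camera call takes 0.05 s, during which the arm holds its last target. There are 200 camera calls.

## Working session

There is one attempt and no reset: what is moved stays moved. The work goes in short steps, Python scripts to look and compute and a tool call to move; the robot and the scene stay as the last step left them, time stands still between calls to the robot, and variables do not carry over. Pictures are saved under pics/ and viewed, about 8 in all and at most 12, crops included, and the job is handed in when it is done.

Besides the shell and the picture viewer there is one more tool, called after "Emit:" by a JSON object that holds its "fn" and its "kwargs", one argument or row to a line. move_arm: Moves the arm, as the interface text tells. Its arguments: {"type":"object","properties":{"targets":{"type":"array"}},"required":["targets"]}

```bash
mkdir -p pics
python3 - <<'E'
from bench import status, viewer, order, robot
import cv2,numpy as np
print(status.get_obs())
for n in ["scene","top","wrist"]:
    im=viewer.snapshot(n); cv2.imwrite(f"pics/{n}0.png",im[:,:,::-1]); print(n,viewer.camera_model(n))
print(status.get_obs()["time"],robot.grasp_offset)
E
```

```text
{'time': 0.0, 'joint_positions': array([ 1.16487162e+00,  8.79305909e-02,  1.37221379e+00, -1.73288932e-05,
        1.68360408e+00, -1.03063898e-01]), 'qvel': array([-2.10257630e-03, -3.72106372e-04,  7.21417004e-04, -9.84835953e-04,
       -3.76141404e-05,  7.82531216e-04]), 'joint_torque': array([ 2.51334095e-04, -3.40185463e+01, -3.02426755e+01,  7.17392773e-02,
        3.30400304e-02, -1.64226954e-04]), 'tool_pos': array([0.16381539, 0.52447165, 0.20433805]), 'ee_rot': array([-3.13944652e+00, -2.04660714e-04,  2.83872970e+00]), 'wrist_force': array([-0.1684494 ,  0.42292291,  0.12419356]), 'wrist_torque': array([-0.01270057, -0.00360971, -0.02276783]), 'width': 0.09416472805163445}
scene {'K': array([[546.49308035,   0.        , 271.85708377],
       [  0.        , 546.49308035, 216.70527488],
       [  0.        ,   0.        ,   1.        ]]), 'D': array([0.01784529, 0.        , 0.        , 0.        , 0.        ]), 'xyz': array([1.05113796, 0.92186548, 0.85168976]), 'attitude': array([9.42682045e-01, 5.78197910e-04, 2.64111106e+00])}
top {'K': array([[537.41307412,   0.       
[... 224 characters left out ...]
14, -0.0201076 ,  1.51912661]), 'attitude': array([ 0.07206165, -0.00924841, -1.56089027])}
wrist {'K': array([[351.30534009,   0.        , 277.69940211],
       [  0.        , 351.30534009, 208.32969444],
       [  0.        ,   0.        ,   1.        ]]), 'D': array([-0.0305996,  0.       ,  0.       ,  0.       ,  0.       ]), 'T_tool_cam': array([[ 1.23312839e-03,  9.66858723e-01,  2.55309007e-01,
         7.44886199e-02],
       [ 9.99999091e-01, -1.33143803e-03,  2.12233831e-04,
        -7.15440722e-04],
       [ 5.45128252e-04,  2.55308513e-01, -9.66859486e-01,
        -1.78597648e-01],
       [ 0.00000000e+00,  0.00000000e+00,  0.00000000e+00,
         1.00000000e+00]])}
0.15 0.0188
```

View pics/top0.png

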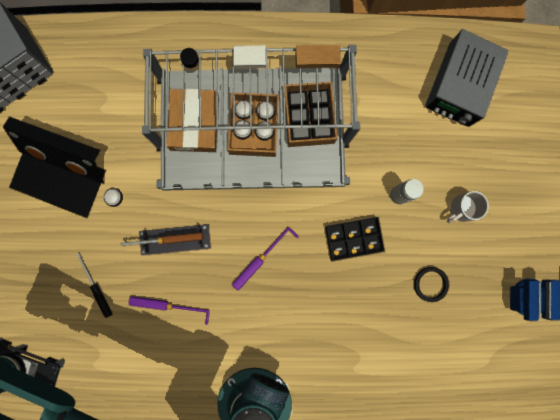

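View pics/scene0.png

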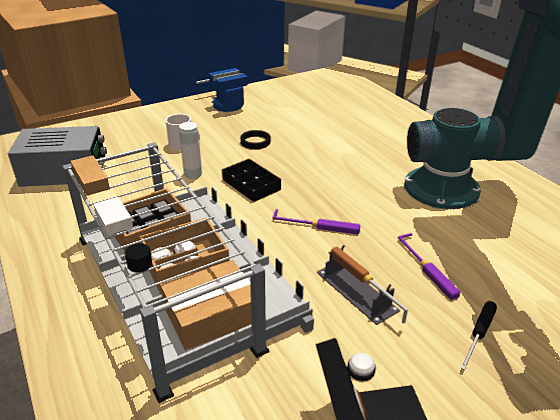

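Top view: the real hook (wooden handle) lies in the dark cradle with its handle at about (182,239) and its nose left at about (125,241). The two purple look-alikes are at (265,258) and (170,307). The lamp carton is in the middle lane at (254,125), the relays are at (310,113) and the shut carton at (191,118). I'll enlarge to confirm and measure.

```bash
cat > h.py <<'E'
import numpy as np,cv2
from scipy.spatial.transform import Rotation as R
from bench import status,viewer,robot
F=np.diag([1.,-1,-1])
def cam(n):
    m=viewer.camera_model(n)
    if n=="wrist":
        o=status.get_obs(); T=m["T_tool_cam"]; Rt=R.from_euler('xyz',o["ee_rot"]).as_matrix()
        return m["K"],m["D"],o["tool_pos"]+Rt@T[:3,3],Rt@T[:3,:3]
    return m["K"],m["D"],m["xyz"],R.from_euler('xyz',m["attitude"]).as_matrix()
def ray(n,uv,c=None):
    K,D,p,A=c or cam(n)
    q=cv2.undistortPoints(np.array(uv,float).reshape(-1,1,2),K,D).reshape(-1,2)
    return p,(A@F@np.c_[q,np.ones(len(q))].T).T
def plane(n,uv,z,c=None):
    p,d=ray(n,uv,c); return p+d*((z-p[2])/d[:,2])[:,None]
def proj(n,P,c=None):
    K,D,p,A=c or cam(n)
    P=np.array(P,float).reshape(-1,3); Q=(F@A.T@(P-p).T).T
    return cv2.projectPoints(Q,np.zeros(3),np.zeros(3),K,D)[0].reshape(-1,2)
def crop(src,dst,x0,y0,x1,y1,s):
    im=cv2.imread(src)[y0:y1,x0:x1]; im=cv2.resize(im,None,fx=s,fy=s,interpolation=cv2.INTER_CUBIC); cv2.imwrite(dst,im)
E
python3 - <<'E'
from h import *
crop("pics/top0.png","pics/c1.png",110,75,350,260,3.3)
im=cv2.imread("pics/top0.png"); hsv=cv2.cvtColor(im,cv2.COLOR_BGR2HSV)
# wooden handle in the cradle
m=np.zeros(im.shape[:2],np.uint8); m[225:252,140:210]=cv2.inRange(hsv,(5,140,60),(18,255,255))[225:252,140:210]
c=max(cv2.findContours(m,0,2)[0],key=cv2.contourArea); r=cv2.minAreaRect(c); print("handle px",r)
b=cv2.boxPoints(r); w=plane("top",b,0.071); print(w.round(4)); print("mid",w.mean(0), "top-plane scale")
print(plane("top",[[125,241]],0.058))
E
```

```text
handle px ((181.9702911376953, 237.70298767089844), (6.9652605056762695, 40.59751510620117), 84.2894058227539)
[[0.4665 0.2575 0.071 ]
 [0.4788 0.1478 0.071 ]
 [0.4601 0.1456 0.071 ]
 [0.4478 0.2552 0.071 ]]
mid [0.46329558 0.20151584 0.071     ] top-plane scale
[[0.45253226 0.36077919 0.058     ]]
```

View pics/c1.png

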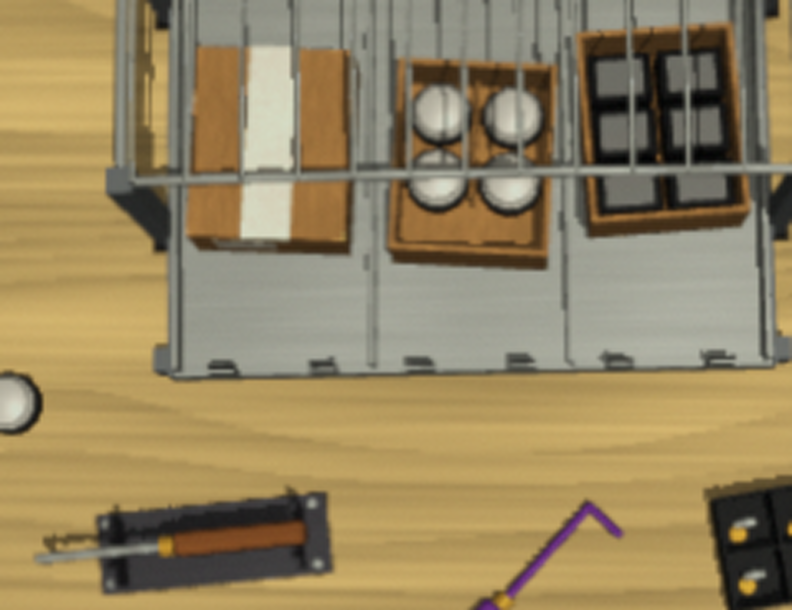

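Confirmed: the wooden-handled hook sits in the cradle with its nose to the left. The round lamps are in the middle lane, with the lip at about (390,250)–(547,257) in the crop and the middle lane's stops at (418,357) and (520,354).

Run:
```python
from h import *
f=lambda p:np.array(p)/3.3+[110,75]
st=plane("top",f([[209,363],[310,362],[405,359],[433,358],[507,355],[534,355],[604,355],[703,353]]),0.076); print("stops",st.round(4).tolist())
lip=plane("top",f([[390,250],[547,257]]),0.105); print("lip",lip.round(4).tolist(), np.linalg.norm(lip[1]-lip[0]))
h=plane("top",f([[305,532],[172,547]]),0.06); n=plane("top",f([[40,558]]),0.058); print("handle",h.round(4),n.round(4)); d=n[0]-h[0]; print(np.degrees(np.arctan2(d[1],d[0])))
c=plane("top",f([[328,572],[103,593],[316,492],[97,515]]),0.003); print("cradle plate",c.round(4))
o=status.get_obs(); print(o["tool_pos"],np.degrees(o["ee_rot"]))
```

```text
stops [[0.6057, 0.2273, 0.076], [0.6073, 0.144, 0.076], [0.6105, 0.066, 0.076], [0.6115, 0.043, 0.076], [0.6147, -0.0176, 0.076], [0.6149, -0.0397, 0.076], [0.6156, -0.0972, 0.076], [0.6182, -0.1786, 0.076]]
lip [[0.6955, 0.0778, 0.105], [0.6911, -0.0491, 0.105]] 0.12699274899219018
handle [[0.4683 0.1473 0.06  ]
 [0.4546 0.2574 0.06  ]] [[0.4439 0.3686 0.058 ]]
96.28274075045637
cradle plate [[0.436  0.1335 0.003 ]
 [0.4154 0.3274 0.003 ]
 [0.5043 0.1449 0.003 ]
 [0.4823 0.3342 0.003 ]]
[0.16386119 0.52460155 0.20460045] [-1.79906948e+02 -8.15901486e-03  1.62650552e+02]
```

Emit:
{"fn": "move_arm", "kwargs": {
  "targets": [
    [[-124,-67,20],[0,0,10],1],
    [[-180,-100,40],[0,0,20],1],
    [[-236,-134,60],[0,0,30],1],
    [[-285,-160,60],[0,0,40],1],
    [[-330,-180,60],[0,0,50],1],
    [[-373,-200,60],[0,0,60],1],
    [[-373,-200,60],[0,0,66.4],1],
    [[-373,-200,60],[0,0,66.4],1],
    [[-373,-200,60],[0,0,66.4],1]
  ]
}}

```text
time: 1.27
tool_pos: [0.4599, 0.223, 0.1451]
ee_rot: [-3.14, -0.0, 1.68]
wrist_force: [-0.4, -0.6, 0.0]
width: 0.0943
```

Run:
```python
from h import *
o=status.get_obs(); c=cam("wrist"); im=viewer.snapshot("wrist"); cv2.imwrite("pics/w1.png",im[:,:,::-1])
print(o["tool_pos"],np.degrees(o["ee_rot"]),o["wrist_force"],o["time"])
hsv=cv2.cvtColor(im,cv2.COLOR_RGB2HSV); m=cv2.inRange(hsv,(3,140,40),(18,255,255)); m=cv2.morphologyEx(m,cv2.MORPH_OPEN,np.ones((5,5)))
for k in sorted(cv2.findContours(m,0,2)[0],key=cv2.contourArea)[-3:]:
    r=cv2.minAreaRect(k); b=cv2.boxPoints(r); w=plane("wrist",b,0.071,c); print(r,w.round(4).tolist(),w.mean(0))
```

```text
[0.45989196 0.22304868 0.14511229] [-1.79929828e+02 -2.81949683e-02  9.62657107e+01] [-0.35589808 -0.58158971  0.03131371] 1.275
((556.35400390625, 270.9014587402344), (11.875571250915527, 37.335426330566406), 19.98310661315918) [[0.6794, 0.1887, 0.071], [0.6803, 0.2192, 0.071], [0.6905, 0.2168, 0.071], [0.69, 0.1861, 0.071]] [0.68506647 0.20270122 0.071     ]
((280.5, 242.0), (132.0, 25.0), 90.0) [[0.4487, 0.253, 0.071], [0.4667, 0.255, 0.071], [0.4798, 0.1484, 0.071], [0.4598, 0.1462, 0.071]] [0.4637578 0.2006559 0.071    ]
```

View pics/w1.png

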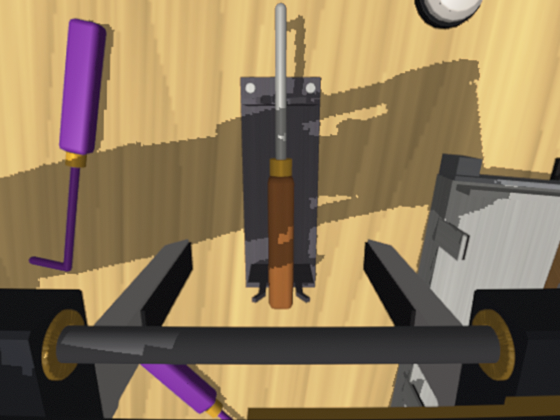

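The wooden handle is centred between the fingers (columns 268–293, rows 176–308) and the rod runs to the nose at (280,5). I'll descend and grip at the balance point.

Emit:
{"fn": "move_arm", "kwargs": {
  "targets": [
    [[-1,1,40],[0,0,0],1],
    [[-2,1,75],[0,0,0],1],
    [[-2,1,100],[0,0,0],1],
    [[-2,1,106],[0,0,0],1],
    [[-2,1,106],[0,0,0],1],
    [[-2,1,106],[0,0,0],-1],
    [[-2,1,106],[0,0,0],-1],
    [[-2,1,106],[0,0,0],-1],
    [[-2,1,106],[0,0,0],-1],
    [[-2,1,106],[0,0,0],-1],
    [[-2,1,106],[0,0,0],-1],
    [[-2,1,106],[0,0,0],-1]
  ]
}}

```text
time: 2.82
tool_pos: [0.4616, 0.221, 0.0394]
ee_rot: [-3.142, -0.0, 1.68]
wrist_force: [0.3, 0.1, -0.9]
width: 0.0275
```

Emit:
{"fn": "move_arm", "kwargs": {
  "targets": [
    [[0,0,0],[0,0,0],-1],
    [[0,0,0],[0,0,0],-1],
    [[0,0,0],[0,0,0],-1],
    [[0,0,0],[0,0,0],-1]
  ]
}}

```text
time: 3.32
tool_pos: [0.4617, 0.221, 0.0395]
ee_rot: [3.141, -0.0, 1.68]
wrist_force: [0.7, -0.4, -0.5]
width: 0.02
```

Emit:
{"fn": "move_arm", "kwargs": {
  "targets": [
    [[0,0,-3],[0,0,0],-1],
    [[0,0,-10],[0,0,0],-1],
    [[0,0,-25],[0,0,0],-1],
    [[0,0,-50],[0,0,0],-1],
    [[0,0,-80],[0,0,0],-1],
    [[0,0,-105],[0,0,0],-1],
    [[-10,-4,-112],[0,0,5],-1],
    [[-30,-8,-112],[0,0,13],-1],
    [[-50,-12,-112],[0,0,22],-1],
    [[-72,-16,-112],[0,0,31],-1],
    [[-94,-21,-112],[0,0,40],-1],
    [[-116,-26,-112],[0,0,49],-1],
    [[-138,-31,-112],[0,0,58],-1],
    [[-160,-36,-112],[0,0,67],-1],
    [[-180,-40,-112],[0,0,76],-1],
    [[-197,-43,-112],[0,0,85],-1],
    [[-207,-43,-112],[0,0,91],-1],
    [[-207,-43,-112],[0,0,94.5],-1],
    [[-207,-43,-112],[0,0,94.5],-1]
  ]
}}

```text
time: 5.7
tool_pos: [0.4417, 0.0104, 0.1526]
ee_rot: [3.142, -0.002, 0.031]
wrist_force: [-0.0, -0.4, -1.5]
width: 0.0196
```

Run:
```python
from h import *
o=status.get_obs(); print(o["tool_pos"],np.degrees(o["ee_rot"]),o["wrist_force"],o["wrist_torque"],o["width"],o["time"],o["joint_positions"])
for n in ["scene","top"]: cv2.imwrite(f"pics/{n}1.png",viewer.snapshot(n)[:,:,::-1])
crop("pics/scene1.png","a.png",100,120,420,300,2.4); crop("pics/top1.png","b.png",180,75,340,290,2)
a,b=cv2.imread("a.png"),cv2.imread("b.png"); H=max(a.shape[0],b.shape[0])
a=a[:, :]; b=cv2.resize(b,None,fx=.5,fy=.5)
cv2.imwrite("pics/c2.png",cv2.resize(a,(768,432)))
g=o["tool_pos"]+[0,0,.0188]; y=np.radians(np.degrees(o["ee_rot"][2])); ax=np.array([np.cos(y),np.sin(y),0])
print("expected nose",g+ax*.150-[0,0,.034],proj("scene",[g+ax*.15,g+ax*.15-[0,0,.038]]),proj("top",[g+ax*.15]))
```

```text
[0.44167306 0.01039172 0.15258676] [ 1.79996618e+02 -9.25363109e-02  1.77343746e+00] [-0.00358057 -0.4344862  -1.49629589] [0.00701036 0.11686598 0.03488268] 0.019613428671989654 5.7 [-1.05071438e-01 -1.42005037e-01  1.69913260e+00  1.60544897e-04
  1.58285694e+00  1.43477468e+00]
expected nose [0.59160121 0.01503382 0.13738676] [[257.73621667 195.85545995]
 [257.99960283 209.73461779]] [[250.59776177 186.63006675]]
```

View pics/c2.png

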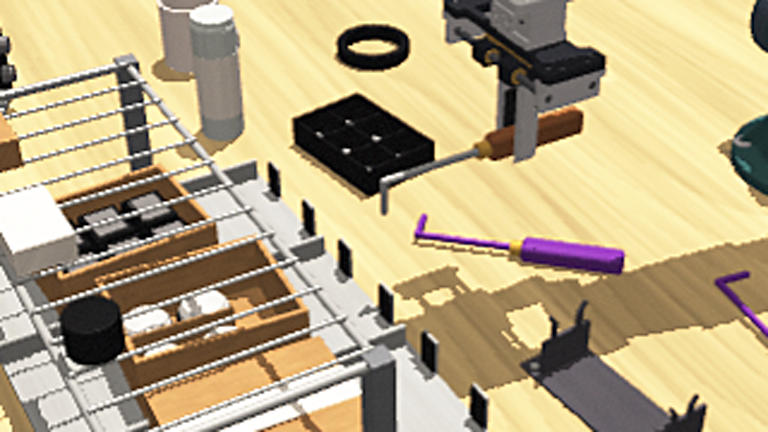

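Emit:
{"fn": "move_arm", "kwargs": {
  "targets": [
    [[40,2,0],[0,0,0],-1],
    [[80,4,0],[0,0,0],-1],
    [[110,5,0],[0,0,0],-1],
    [[122,5,0],[0,0,0],-1],
    [[122,5,0],[0,0,0],-1],
    [[122,5,0],[0,0,0],-1]
  ]
}}

```text
time: 6.55
tool_pos: [0.5626, 0.0094, 0.1516]
ee_rot: [-3.142, 0.001, 0.031]
wrist_force: [1.0, 0.7, -1.9]
width: 0.02
```

Run:
```python
from h import *
o=status.get_obs(); print(o["tool_pos"],np.degrees(o["ee_rot"]),o["wrist_force"],o["wrist_torque"],o["time"])
cw=cam("wrist")
for n in ["scene","top","wrist"]: cv2.imwrite(f"pics/{n}2.png",viewer.snapshot(n)[:,:,::-1])
print("scene lip corners z=.105",plane("scene",[[207.5,220],[228.3,249.2]],.105))
g=o["tool_pos"]+[0,0,.0188]; y=o["ee_rot"][2]; ax=np.array([np.cos(y),np.sin(y),0])
n=g+ax*.150; print("nose",n, "scene",proj("scene",[n,n-[0,0,.038]]),"top",proj("top",[n]),"wrist",proj("wrist",[n-[0,0,.038],[.6955,.0778,.105],[.6911,-.0491,.105]],cw))
crop("pics/scene2.png","a.png",140,130,340,280,2); crop("pics/top2.png","b.png",200,90,310,200,2.7)
a,b,w=cv2.imread("a.png"),cv2.imread("b.png"),cv2.imread("pics/wrist2.png")
w=cv2.resize(w,(400,300)); b=b[:297]
o=np.zeros((600,800,3),np.uint8); o[:300,:400]=a; o[:b.shape[0],400:400+b.shape[1]]=b; o[300:,:400]=w
cv2.imwrite("pics/c3.png",o)
```

```text
[0.56260466 0.00940923 0.15162227] [-1.79995158e+02  3.28968873e-02  1.76936457e+00] [ 1.04988943  0.65574289 -1.90806876] [-0.02612953  0.20249175 -0.0077732 ] 6.55
scene lip corners z=.105 [[ 0.69448841 -0.04037642  0.105     ]
 [ 0.69726414  0.07887171  0.105     ]]
nose [0.71253314 0.01404068 0.17042227] scene [[207.65938525 211.03554467]
 [208.86578444 225.16316345]] top [[251.62791239 139.58928402]] wrist [[276.6655862  -42.86638633]
 [166.47850716   7.11927697]
 [382.95230922  22.83638551]]
```

View pics/c3.png

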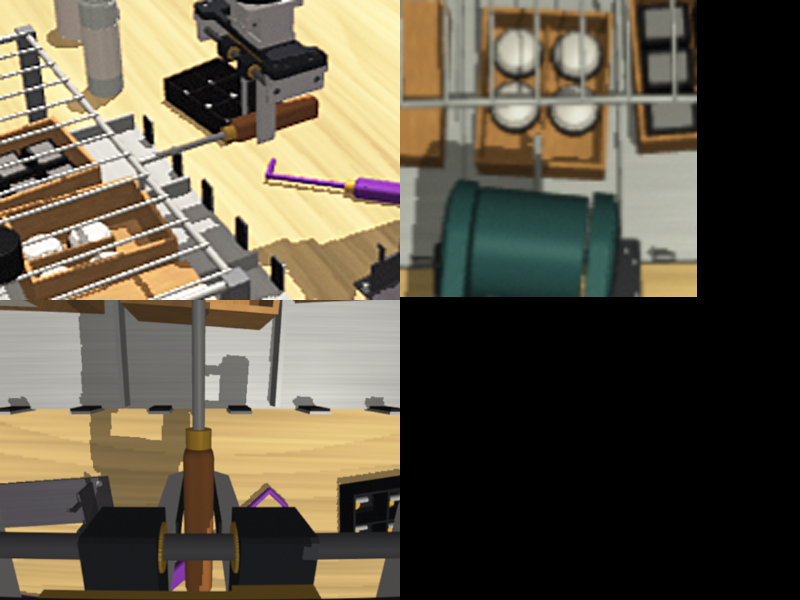

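Run:
```python
from h import *
crop("pics/wrist2.png","a.png",140,0,420,60,2.8); crop("pics/scene2.png","b.png",150,180,270,280,3.5)
a,b=cv2.imread("a.png"),cv2.imread("b.png"); o=np.zeros((168+350,784,3),np.uint8); o[:168,:a.shape[1]]=a; o[168:,:b.shape[1]]=b
cv2.imwrite("pics/c4.png",o)
```

```text
(no output)
```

View pics/c4.png

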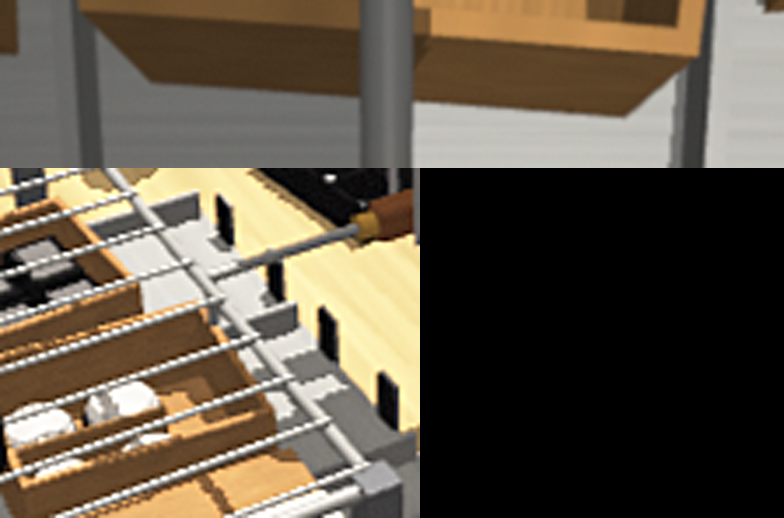

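The lip runs from (80,10) to (697,56) in the wrist crop and the rod crosses it at its middle. The nose is about 15 mm behind the lip, so I'll go 4 mm further and descend.

Emit:
{"fn": "move_arm", "kwargs": {
  "targets": [
    [[4,0,10],[0,0,0],-1],
    [[4,0,18],[0,0,0],-1],
    [[4,0,24],[0,0,0],-1],
    [[4,0,28],[0,0,0],-1],
    [[4,0,32],[0,0,0],-1],
    [[4,0,36],[0,0,0],-1],
    [[4,0,36],[0,0,0],-1]
  ]
}}

```text
time: 7.58
tool_pos: [0.5673, 0.0094, 0.1151]
ee_rot: [-3.141, 0.001, 0.031]
wrist_force: [1.1, -0.3, -1.3]
width: 0.0201
```

Emit:
{"fn": "move_arm", "kwargs": {
  "targets": [
    [[0,0,8],[0,0,0],-1],
    [[0,0,14],[0,0,0],-1],
    [[0,0,18],[0,0,0],-1],
    [[0,0,18],[0,0,0],-1],
    [[0,0,18],[0,0,0],-1]
  ]
}}

```text
time: 8.2
tool_pos: [0.5676, 0.0094, 0.0976]
ee_rot: [-3.142, -0.0, 0.031]
wrist_force: [0.5, 0.3, -1.6]
width: 0.0198
```

Run:
```python
from h import *
o=status.get_obs(); print(o["tool_pos"],np.degrees(o["ee_rot"]),o["wrist_force"],o["wrist_torque"],o["time"])
for n in ["scene","top"]: cv2.imwrite(f"pics/{n}3.png",viewer.snapshot(n)[:,:,::-1])
crop("pics/scene3.png","a.png",150,180,290,280,4); crop("pics/top3.png","b.png",210,90,300,180,2.5)
a,b=cv2.imread("a.png"),cv2.imread("b.png"); o=np.zeros((400,790,3),np.uint8); o[:,:560]=a; o[:225,562:787]=b
cv2.imwrite("pics/c5.png",o)
```

```text
[0.56763347 0.00937959 0.09762215] [-1.79999354e+02 -1.79725081e-02  1.75297953e+00] [ 0.47837452  0.25274578 -1.64014017] [-0.0240449   0.1774004   0.04239691] 8.2
```

View pics/c5.png

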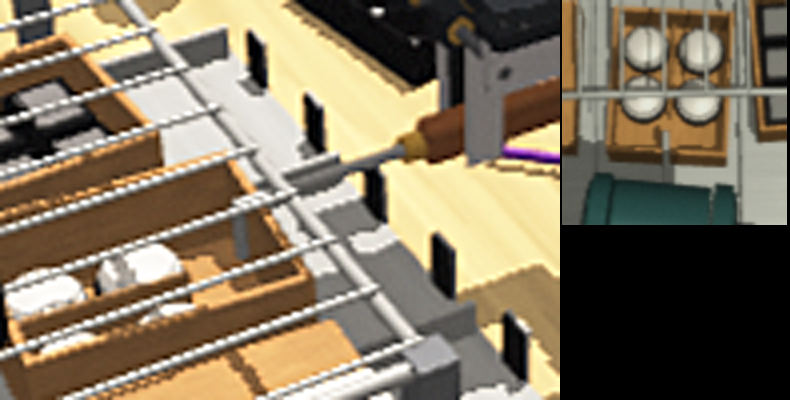

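The nose hangs inside the carton behind the front wall, at (242,225) in the crop. Next is the gentle draw.

Emit:
{"fn": "move_arm", "kwargs": {
  "targets": [
    [[-3,0,0],[0,0,0],-1],
    [[-6,0,0],[0,0,0],-1],
    [[-8,0,0],[0,0,0],-1],
    [[-9,0,0],[0,0,0],-1],
    [[-10,0,0],[0,0,0],-1],
    [[-11,0,0],[0,0,0],-1],
    [[-12,0,0],[0,0,0],-1],
    [[-13,0,0],[0,0,0],-1],
    [[-14,0,0],[0,0,0],-1],
    [[-15,0,0],[0,0,0],-1],
    [[-16,0,0],[0,0,0],-1],
    [[-17,0,0],[0,0,0],-1],
    [[-18,0,0],[0,0,0],-1],
    [[-19,0,0],[0,0,0],-1],
    [[-20,0,0],[0,0,0],-1]
  ]
}}

```text
time: 10.18
tool_pos: [0.5475, 0.0088, 0.0975]
ee_rot: [-3.142, -0.0, 0.031]
wrist_force: [3.2, 0.6, -1.5]
width: 0.0199
```

Emit:
{"fn": "move_arm", "kwargs": {
  "targets": [
    [[-1,0,0],[0,0,0],-1],
    [[-2,0,0],[0,0,0],-1],
    [[-4,0,0],[0,0,0],-1],
    [[-6,0,0],[0,0,0],-1],
    [[-8,0,0],[0,0,0],-1],
    [[-10,0,0],[0,0,0],-1],
    [[-12,0,0],[0,0,0],-1],
    [[-14,0,0],[0,0,0],-1],
    [[-16,0,0],[0,0,0],-1],
    [[-18,0,0],[0,0,0],-1],
    [[-20,0,0],[0,0,0],-1],
    [[-22,0,0],[0,0,0],-1],
    [[-24,0,0],[0,0,0],-1],
    [[-26,0,0],[0,0,0],-1],
    [[-28,0,0],[0,0,0],-1],
    [[-30,0,0],[0,0,0],-1],
    [[-32,0,0],[0,0,0],-1],
    [[-34,0,0],[0,0,0],-1],
    [[-36,0,0],[0,0,0],-1],
    [[-38,0,0],[0,0,0],-1]
  ]
}}

```text
time: 12.68
tool_pos: [0.5094, 0.0076, 0.0975]
ee_rot: [-3.142, -0.0, 0.031]
wrist_force: [3.2, 0.4, -1.4]
width: 0.0196
```

Run:
```python
from h import *
o=status.get_obs(); print(o["tool_pos"],np.degrees(o["ee_rot"]),o["wrist_force"],o["wrist_torque"],o["time"])
cw=cam("wrist")
for n in ["scene","wrist","top"]: cv2.imwrite(f"pics/{n}4.png",viewer.snapshot(n)[:,:,::-1])
g=o["tool_pos"]+[0,0,.0188]; y=o["ee_rot"][2]; ax=np.array([np.cos(y),np.sin(y),0])
n=g+ax*.150; print("nose",n,proj("scene",[n,n-[0,0,.038]]),proj("wrist",[n-[0,0,.038]],cw),"stop px",proj("wrist",[[.611,.0545,.076],[.6148,-.0287,.076]],cw))
crop("pics/scene4.png","a.png",160,170,300,270,2.8); crop("pics/wrist4.png","b.png",100,0,480,200,2.08)
a,b=cv2.imread("a.png"),cv2.imread("b.png"); o=np.zeros((600,800,3),np.uint8); o[:a.shape[0],:a.shape[1]]=a[:280]; o[182:182+b.shape[0],:b.shape[1]]=b
o=np.vstack([cv2.resize(a,None,fx=.7,fy=.7),np.zeros((1,274,3),np.uint8)]) if 0 else o
cv2.imwrite("pics/c6.png",o)
cv2.imwrite("pics/c6.png",np.vstack([np.pad(a[:180],((0,0),(0,790-a.shape[1]),(0,0))),np.pad(b,((0,0),(0,790-b.shape[1]),(0,0)))]))
```

```text
[0.509403   0.00763088 0.09747109] [-1.79995495e+02 -1.12521447e-03  1.75088030e+00] [ 3.18252478  0.42598743 -1.35005009] [-0.02475287 -0.44882335  0.02670762] 12.675
nose [0.65933297 0.01221396 0.11627109] [[230.83740922 223.65940902]
 [231.57763477 236.95401981]] [[276.66562474 -42.76300378]] stop px [[194.5442429   58.38612494]
 [350.91817202  56.03791411]]
```

View pics/c6.png

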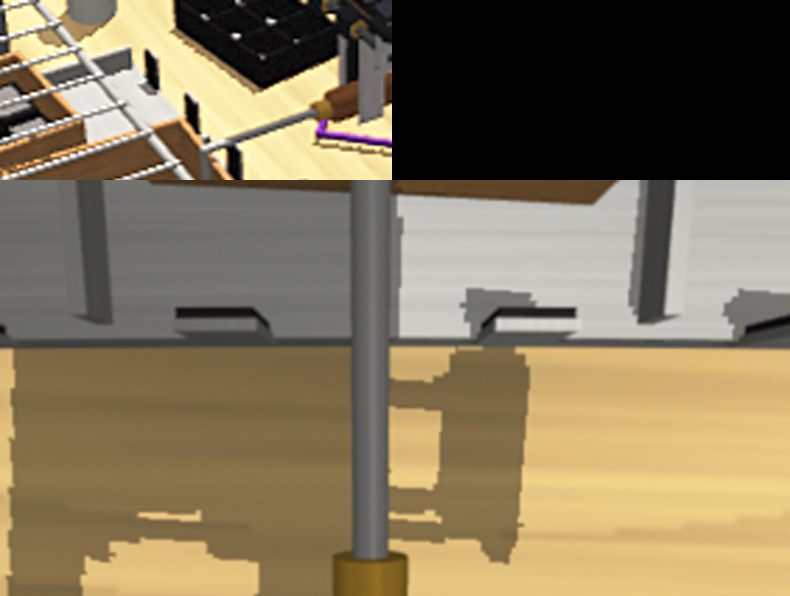

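Run:
```python
from h import *
c=cam("wrist"); f=lambda p:np.array(p)/2.08+[100,-180/2.08]
print(plane("wrist",f([[176,308],[255,308],[500,308],[575,308]]),.076,c).round(4).tolist())
print(plane("wrist",f([[150,182],[595,204]]),.040,c).round(4).tolist())
```

```text
[[0.609, 0.0598, 0.076], [0.6096, 0.0395, 0.076], [0.6116, -0.0233, 0.076], [0.6123, -0.0426, 0.076]]
[[0.6485, 0.0756, 0.04], [0.6468, -0.0551, 0.04]]
```

Emit:
{"fn": "move_arm", "kwargs": {
  "targets": [
    [[-2,0,0],[0,0,0],-1],
    [[-4,0,0],[0,0,0],-1],
    [[-6,0,0],[0,0,0],-1],
    [[-8,0,0],[0,0,0],-1],
    [[-10,0,0],[0,0,0],-1],
    [[-12,0,0],[0,0,0],-1],
    [[-14,0,0],[0,0,0],-1],
    [[-16,0,0],[0,0,0],-1],
    [[-18,0,0],[0,0,0],-1],
    [[-20,0,0],[0,0,0],-1],
    [[-22,0,0],[0,0,0],-1],
    [[-23,0,0],[0,0,0],-1],
    [[-24,0,0],[0,0,0],-1],
    [[-25,0,0],[0,0,0],-1],
    [[-26,0,0],[0,0,0],-1],
    [[-27,0,0],[0,0,0],-1],
    [[-28,0,0],[0,0,0],-1]
  ]
}}

```text
time: 14.95
tool_pos: [0.4815, 0.0068, 0.0975]
ee_rot: [-3.142, 0.0, 0.031]
wrist_force: [3.8, -0.0, -1.7]
width: 0.0193
```

Emit:
{"fn": "move_arm", "kwargs": {
  "targets": [
    [[-0.5,0,0],[0,0,0],-1],
    [[-1,0,0],[0,0,0],-1],
    [[-1.5,0,0],[0,0,0],-1],
    [[-2,0,0],[0,0,0],-1],
    [[-2.5,0,0],[0,0,0],-1],
    [[-3,0,0],[0,0,0],-1],
    [[-3.5,0,0],[0,0,0],-1],
    [[-4,0,0],[0,0,0],-1]
  ]
}}

```text
time: 15.95
tool_pos: [0.4775, 0.0067, 0.0975]
ee_rot: [-3.141, -0.0, 0.031]
wrist_force: [3.4, 0.3, -0.9]
width: 0.0198
```

Emit:
{"fn": "move_arm", "kwargs": {
  "targets": [
    [[-0.5,0,0],[0,0,0],-1],
    [[-1,0,0],[0,0,0],-1],
    [[-1.5,0,0],[0,0,0],-1],
    [[-2,0,0],[0,0,0],-1]
  ]
}}

```text
time: 16.45
tool_pos: [0.4755, 0.0066, 0.0975]
ee_rot: [-3.142, -0.0, 0.031]
wrist_force: [3.3, -0.3, -1.3]
width: 0.02
```

Emit:
{"fn": "move_arm", "kwargs": {
  "targets": [
    [[-0.5,0,0],[0,0,0],-1],
    [[-1,0,0],[0,0,0],-1],
    [[-1.5,0,0],[0,0,0],-1]
  ]
}}

```text
time: 16.82
tool_pos: [0.4746, 0.0066, 0.0975]
ee_rot: [-3.142, -0.001, 0.031]
wrist_force: [5.3, 0.2, -2.9]
width: 0.0199
```

Emit:
{"fn": "move_arm", "kwargs": {
  "targets": [
    [[-0.3,0,0],[0,0,0],-1],
    [[-0.6,0,0],[0,0,0],-1]
  ]
}}

```text
time: 17.08
tool_pos: [0.474, 0.0066, 0.0975]
ee_rot: [-3.141, -0.001, 0.031]
wrist_force: [4.9, -1.1, -2.0]
width: 0.0202
```

Run:
```python
from h import *
o=status.get_obs(); print(o["tool_pos"],np.degrees(o["ee_rot"]),o["wrist_force"],o["wrist_torque"],o["time"])
```

```text
[0.47399304 0.00658047 0.09750532] [-1.79992185e+02 -7.66129139e-02  1.75600274e+00] [ 4.87732458 -1.12064563 -2.01980292] [-0.02114815 -0.77937856  0.01558053] 17.075
```

Emit:
{"fn": "move_arm", "kwargs": {
  "targets": [
    [[-0.4,0,0],[0,0,0],-1],
    [[-0.8,0,0],[0,0,0],-1],
    [[-1.2,0,0],[0,0,0],-1]
  ]
}}

```text
time: 17.45
tool_pos: [0.4731, 0.0066, 0.0975]
ee_rot: [-3.141, -0.002, 0.031]
wrist_force: [7.0, 0.2, -3.2]
width: 0.0201
```

Emit:
{"fn": "move_arm", "kwargs": {
  "targets": [
    [[-0.4,0,0],[0,0,0],-1],
    [[-0.8,0,0],[0,0,0],-1]
  ]
}}

```text
time: 17.7
tool_pos: [0.4731, 0.0066, 0.0976]
ee_rot: [-3.141, -0.004, 0.031]
wrist_force: [9.1, 1.1, -4.0]
width: 0.0195
```

Run:
```python
from h import *
o=status.get_obs(); print(o["tool_pos"],np.degrees(o["ee_rot"]),o["wrist_force"],o["wrist_torque"],o["time"])
```

```text
[0.47312336 0.00658095 0.09758619] [-179.98548242   -0.22828664    1.75628438] [ 9.14502241  1.14578348 -4.00881667] [ 0.04656584 -1.23145391  0.03145349] 17.7
```

Emit:
{"fn": "move_arm", "kwargs": {
  "targets": [
    [[-0.4,0,0],[0,0,0],-1],
    [[-0.8,0,0],[0,0,0],-1],
    [[-0.8,0,0],[0,0,0],-1]
  ]
}}

```text
time: 18.08
tool_pos: [0.4731, 0.0066, 0.0976]
ee_rot: [-3.141, -0.006, 0.031]
wrist_force: [10.5, 1.0, -4.8]
width: 0.0199
```

Run:
```python
from h import *
o=status.get_obs(); print(o["tool_pos"],np.degrees(o["ee_rot"]),o["wrist_force"],o["wrist_torque"],o["time"])
c=cam("wrist")
for n in ["scene","wrist"]: cv2.imwrite(f"pics/{n}5.png",viewer.snapshot(n)[:,:,::-1])
crop("pics/wrist5.png","b.png",120,0,440,110,2.46); crop("pics/scene5.png","a.png",180,170,340,250,3.5)
a,b=cv2.imread("a.png"),cv2.imread("b.png"); w=max(a.shape[1],b.shape[1])
cv2.imwrite("pics/c7.png",np.vstack([np.pad(k,((0,0),(0,w-k.shape[1]),(0,0))) for k in (b,a)]))
```

```text
[0.47307402 0.00657112 0.09762614] [-179.98511999   -0.32402992    1.75962062] [10.49171333  0.95753747 -4.81182015] [ 0.08871689 -1.47475823  0.08922373] 18.075
```

View pics/c7.png

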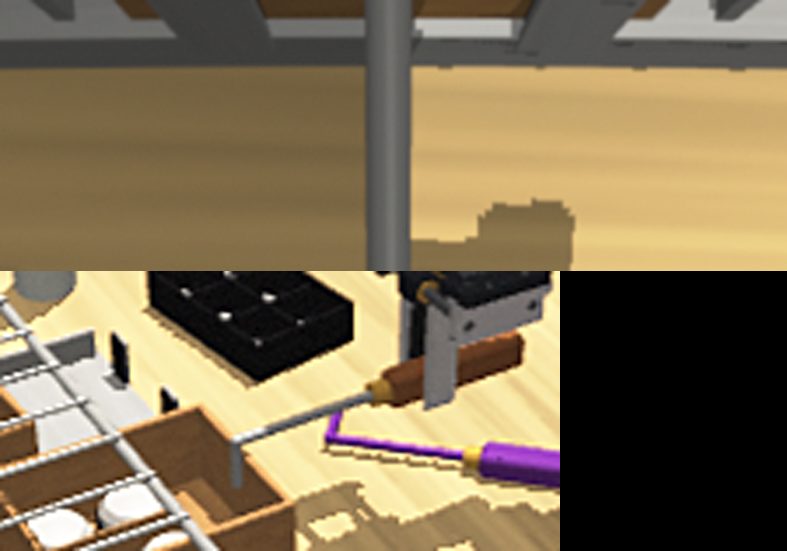

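Emit:
{"fn": "move_arm", "kwargs": {
  "targets": [
    [[-0.4,0,0],[0,0,0],-1],
    [[-0.8,0,0],[0,0,0],-1],
    [[-1.2,0,0],[0,0,0],-1],
    [[-1.2,0,0],[0,0,0],-1],
    [[-1.2,0,0],[0,0,0],-1],
    [[-1.2,0,0],[0,0,0],-1]
  ]
}}

```text
time: 18.92
tool_pos: [0.473, 0.0065, 0.098]
ee_rot: [-3.141, -0.008, 0.031]
wrist_force: [13.0, 0.7, -5.5]
width: 0.0196
```

Run:
```python
from h import *
o=status.get_obs(); print(o["tool_pos"],np.degrees(o["ee_rot"]),o["wrist_force"],o["wrist_torque"],o["time"])
```

```text
[0.47300092 0.00651806 0.09803617] [-179.98985687   -0.48091812    1.75804037] [13.03844854  0.65803442 -5.46482815] [ 0.13163351 -1.79863523  0.07967827] 18.925
```

Emit:
{"fn": "move_arm", "kwargs": {
  "targets": [
    [[-0.4,0,0],[0,0,0],-1],
    [[-0.8,0,0],[0,0,0],-1],
    [[-0.8,0,0],[0,0,0],-1],
    [[-0.8,0,0],[0,0,0],-1],
    [[-0.8,0,0],[0,0,0],-1]
  ]
}}

```text
time: 19.55
tool_pos: [0.4729, 0.0065, 0.0983]
ee_rot: [-3.141, -0.01, 0.031]
wrist_force: [14.3, 0.6, -6.6]
width: 0.0194
```

Emit:
{"fn": "move_arm", "kwargs": {
  "targets": [
    [[1,0,0],[0,0,0],-1],
    [[2,0,0],[0,0,0],-1],
    [[3.5,0,0],[0,0,0],-1],
    [[5,0,0],[0,0,0],-1],
    [[8,0,0],[0,0,0],-1],
    [[12,0,0],[0,0,0],-1],
    [[16,0,0],[0,0,0],-1],
    [[18,0,0],[0,0,0],-1],
    [[18,0,0],[0,0,0],-1],
    [[18,0,0],[0,0,0],-1]
  ]
}}

```text
time: 20.8
tool_pos: [0.4866, 0.007, 0.0974]
ee_rot: [-3.141, 0.0, 0.031]
wrist_force: [0.1, -0.6, -2.3]
width: 0.0201
```

Run:
```python
from h import *
o=status.get_obs(); print(o["tool_pos"],np.degrees(o["ee_rot"]),o["wrist_force"],o["wrist_torque"],o["time"])
```

```text
[0.48656706 0.00695042 0.09744668] [-1.79992009e+02  9.29549066e-03  1.75164937e+00] [ 0.13292257 -0.5869147  -2.27514337] [-0.02394368  0.18945626 -0.06099292] 20.8
```

Emit:
{"fn": "move_arm", "kwargs": {
  "targets": [
    [[0,0,-4],[0,0,0],-1],
    [[0,0,-10],[0,0,0],-1],
    [[0,0,-18],[0,0,0],-1],
    [[0,0,-28],[0,0,0],-1],
    [[0,0,-40],[0,0,0],-1],
    [[0,0,-54],[0,0,0],-1],
    [[-10,0,-60],[0,0,0],-1],
    [[-30,0,-60],[0,0,0],-1],
    [[-30,0,-60],[0,0,0],-1],
    [[-30,0,-60],[0,0,0],-1]
  ]
}}

```text
time: 22.05
tool_pos: [0.4568, 0.006, 0.1576]
ee_rot: [-3.142, -0.001, 0.03]
wrist_force: [0.3, -0.1, -1.4]
width: 0.0195
```

Run:
```python
from h import *
o=status.get_obs(); print(o["tool_pos"],np.degrees(o["ee_rot"]),o["wrist_force"],o["wrist_torque"],o["time"])
for n in ["scene","wrist","top"]: cv2.imwrite(f"pics/{n}6.png",viewer.snapshot(n)[:,:,::-1])
g=o["tool_pos"]+[0,0,.0188]; y=o["ee_rot"][2]; ax=np.array([np.cos(y),np.sin(y),0])
n=g+ax*.150; e=g-ax*.075; print("scene nose top/bottom, handle end",proj("scene",[n,n-[0,0,.038],e]).round(1).tolist())
cv2.imwrite("a.png",cv2.imread("pics/scene6.png")[150:300,180:380]); a=cv2.resize(cv2.imread("a.png"),None,fx=4,fy=4,interpolation=2); cv2.imwrite("pics/c8.png",a)
```

```text
[0.45677199 0.00598668 0.15755909] [-1.79995978e+02 -3.54995565e-02  1.74171095e+00] [ 0.33807211 -0.06466976 -1.41930086] [ 0.01849386  0.18352588 -0.02603941] 22.05
scene nose top/bottom, handle end [[250.7, 194.8], [251.1, 208.8], [333.3, 168.4]]
```

View pics/c8.png

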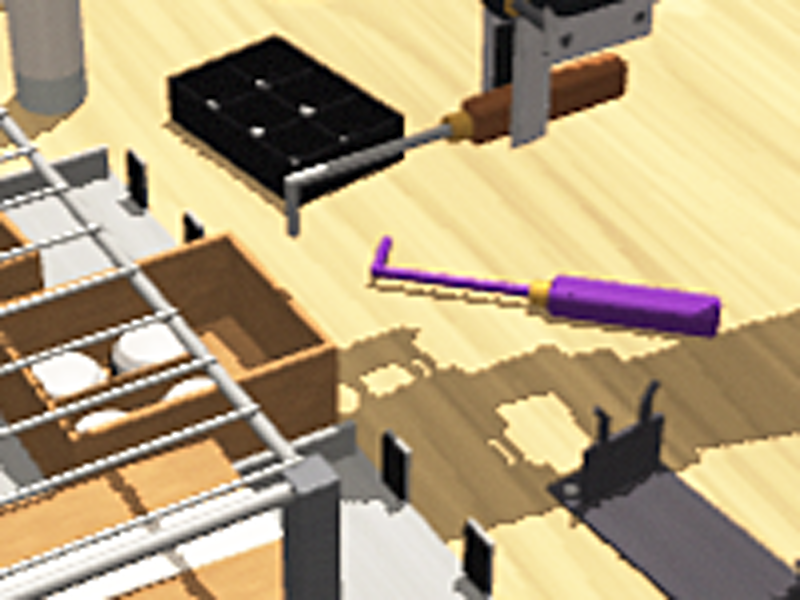

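The hook still sits in the grip as at the start: its nose is at px (253.3,195–208), the same 2.5 px offset as before. The carton stands at the stops. I'll carry the hook back over the cradle.

Emit:
{"fn": "move_arm", "kwargs": {
  "targets": [
    [[-5,-10,0],[0,0,-6],-1],
    [[-8,-30,0],[0,0,-15],-1],
    [[-8,-52,0],[0,0,-24],-1],
    [[-6,-74,0],[0,0,-33],-1],
    [[-4,-96,0],[0,0,-42],-1],
    [[-2,-118,0],[0,0,-51],-1],
    [[0,-140,0],[0,0,-60],-1],
    [[3,-162,0],[0,0,-69],-1],
    [[6,-182,0],[0,0,-78],-1],
    [[9,-200,0],[0,0,-86],-1],
    [[11,-210,0],[0,0,-92],-1],
    [[11.4,-214.7,0],[0,0,-94.5],-1],
    [[11.4,-214.7,0],[0,0,-94.5],-1],
    [[11.4,-214.7,0],[0,0,-94.5],-1],
    [[11.4,-214.7,0],[0,0,-94.5],-1]
  ]
}}

```text
time: 24.08
tool_pos: [0.4616, 0.2206, 0.1575]
ee_rot: [3.141, -0.0, 1.679]
wrist_force: [1.0, -0.2, -1.6]
width: 0.0193
```

Run:
```python
from h import *
o=status.get_obs(); print(o["tool_pos"],np.degrees(o["ee_rot"]),o["wrist_force"],o["time"])
```

```text
[0.46156193 0.22056746 0.15754553] [ 1.79990325e+02 -6.48395609e-04  9.61893051e+01] [ 1.03124079 -0.20519053 -1.55576395] 24.075
```

Emit:
{"fn": "move_arm", "kwargs": {
  "targets": [
    [[0,0,35],[0,0,0],-1],
    [[0,0,70],[0,0,0],-1],
    [[0,0,86],[0,0,0],-1],
    [[0,0,92],[0,0,0],-1],
    [[0,0,98],[0,0,0],-1],
    [[0,0,104],[0,0,0],-1],
    [[0,0,104],[0,0,0],-1]
  ]
}}

```text
time: 24.95
tool_pos: [0.4615, 0.221, 0.0536]
ee_rot: [3.141, -0.0, 1.68]
wrist_force: [-0.4, -0.2, -1.6]
width: 0.0197
```

Emit:
{"fn": "move_arm", "kwargs": {
  "targets": [
    [[0,0,4],[0,0,0],-1],
    [[0,0,8],[0,0,0],-1],
    [[0,0,11],[0,0,0],-1],
    [[0,0,13],[0,0,0],-1],
    [[0,0,13.5],[0,0,0],-1],
    [[0,0,13.5],[0,0,0],-1]
  ]
}}

```text
time: 25.7
tool_pos: [0.4616, 0.221, 0.0402]
ee_rot: [3.141, -0.0, 1.68]
wrist_force: [-0.2, -0.7, -0.0]
width: 0.0195
```

Emit:
{"fn": "move_arm", "kwargs": {
  "targets": [
    [[0,0,0.5],[0,0,0],0],
    [[0,0,0.5],[0,0,0],1],
    [[0,0,0.5],[0,0,0],1],
    [[0,0,0.5],[0,0,0],1],
    [[0,0,0.5],[0,0,0],1],
    [[0,0,0.5],[0,0,0],1],
    [[0,0,0.5],[0,0,0],1],
    [[0,0,0.5],[0,0,0],1],
    [[0,0,-10],[0,0,0],1],
    [[0,0,-40],[0,0,0],1],
    [[0,0,-80],[0,0,0],1],
    [[0,0,-105],[0,0,0],1],
    [[0,0,-105],[0,0,0],1],
    [[0,0,-105],[0,0,0],1]
  ]
}}

```text
time: 27.45
tool_pos: [0.461, 0.2208, 0.1441]
ee_rot: [-3.14, 0.0, 1.68]
wrist_force: [0.0, -0.6, 0.2]
width: 0.094
```

Run:
```python
from h import *
o=status.get_obs(); print(o["tool_pos"],o["width"],o["wrist_force"],o["time"])
c=cam("wrist"); im=viewer.snapshot("wrist"); cv2.imwrite("pics/w9.png",im[:,:,::-1])
hsv=cv2.cvtColor(im,cv2.COLOR_RGB2HSV); m=cv2.inRange(hsv,(3,140,40),(18,255,255)); m=cv2.morphologyEx(m,cv2.MORPH_OPEN,np.ones((5,5)))
for k in sorted(cv2.findContours(m,0,2)[0],key=cv2.contourArea)[-2:]:
    r=cv2.minAreaRect(k); w=plane("wrist",cv2.boxPoints(r),0.071,c); print(r,w.round(4).tolist(),w.mean(0))
for n in ["top","scene"]: cv2.imwrite(f"pics/{n}9.png",viewer.snapshot(n)[:,:,::-1])
a=cv2.resize(cv2.imread("pics/w9.png"),(400,300),interpolation=3); crop("pics/top9.png","b.png",150,70,350,220,2); crop("pics/scene9.png","d.png",170,180,410,330,3.3)
d=cv2.resize(cv2.imread("d.png"),(480,300)); o=np.zeros((600,800,3),np.uint8); o[:300,:400]=a; o[:300,400:]=cv2.imread("b.png"); o[300:,:480]=d
cv2.imwrite("pics/c9.png",o)
```

```text
[0.46096891 0.22076234 0.14408373] 0.09398126639092477 [ 0.03112489 -0.61803424  0.16118692] 27.45
((424.3160705566406, 391.0637512207031), (35.29754638671875, 11.608206748962402), 64.53665161132812) [[0.5904, 0.0905, 0.071], [0.5984, 0.0965, 0.071], [0.6196, 0.0645, 0.071], [0.6115, 0.0582, 0.071]] [0.60497913 0.0774233  0.071     ]
((278.5, 239.0), (132.0, 25.0), 90.0) [[0.4481, 0.2529, 0.071], [0.4661, 0.2549, 0.071], [0.4788, 0.1491, 0.071], [0.4589, 0.1469, 0.071]] [0.46299007 0.20095001 0.071     ]
```

View pics/c9.png

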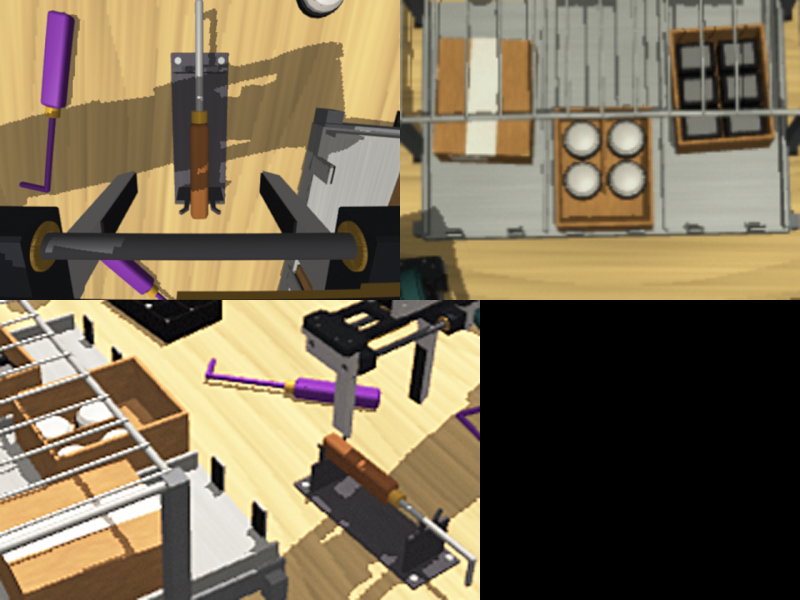

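The hook lies in both slots, its centre within 1 mm of where it began, and the carton stands at the stops. The other stock and the bench things look unmoved. I'll do one last numeric check of the carton's front.

Run:
```python
from h import *
im=cv2.imread("pics/top9.png"); hsv=cv2.cvtColor(im,cv2.COLOR_BGR2HSV)
m=cv2.inRange(hsv,(5,90,40),(25,255,255)); m[:150]=0; m[186:]=0; m[:,:222]=0; m[:,282:]=0
E=[]
for u in range(233,273,2):
    r=np.where(m[:,u])[0]; E.append((u,r.max() if len(r) else -1))
print(E)
E=np.array(E,float); k=np.polyfit(E[:,0],E[:,1]+.5,1); print(plane("top",[[230,np.polyval(k,230)],[275,np.polyval(k,275)]],.076).round(4))
a,b=cv2.imread("pics/top0.png").astype(int),im.astype(int)
for n,(x,y) in dict(tray=(354,238),can=(407,190),lamp=(113,197),shut=(191,118),relay=(310,113)).items():
    print(n,np.abs(a-b)[y-22:y+22,x-18:x+18].mean().round(2))
```

```text
[(233, np.int64(184)), (235, np.int64(184)), (237, np.int64(184)), (239, np.int64(184)), (241, np.int64(184)), (243, np.int64(184)), (245, np.int64(185)), (247, np.int64(184)), (249, np.int64(184)), (251, np.int64(184)), (253, np.int64(184)), (255, np.int64(184)), (257, np.int64(184)), (259, np.int64(184)), (261, np.int64(184)), (263, np.int64(184)), (265, np.int64(183)), (267, np.int64(183)), (269, np.int64(183)), (271, np.int64(183))]
[[ 0.6073  0.0733  0.076 ]
 [ 0.6118 -0.0484  0.076 ]]
tray 4.44
can 9.37
lamp 11.22
shut 9.85
relay 6.1
```

```bash
python3 -c "
from bench import order; print(order.close_job())"
```

```text
the job is handed in; nothing more can be done
None
```

The lamp carton is drawn up onto both front stops of the middle lane, and the pull hook is back in its cradle. I handed the job in at about 28 s; it reports no verdict.

- **Hooking and pulling:** I gripped the wooden-handled hook at its balance point, turned it toward the rack and lowered its nose behind the lip. The carton slid at about 3 N. I drew it the last few millimetres at about 4 mm/s, then built the pull up to about 14 N at the wrist and held it there. The highest wrist reading at the end of a move was 14.3 N along the pull and 6.6 N down (about 2 N of that the hook itself), under the 20 N tear limit.
- **Carton position:** its front lies on the stops' line to within about 1–2 mm, turned 2.1° where the rack is turned 1.8–2.0°. I could not measure the force on each stop separately, so firm contact on both is inferred from the pull and from the carton's front edge being square to the stops.
- **Hook position:** its handle centre is within 1 mm of where it lay at the start, nose end correct and seated in both slots. The gripper is open and clear of it.
- **Other things:** the other cartons, the tray, the can and the spare lamp look unmoved in the last picture, apart from the spare lamp, which is only partly in view there. My before-and-after picture comparison did show brightness differences around all of them. I put these down to the arm's shadow and did not separate the two.

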